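# Show a tube's cap to the code reader

## Robot

A 6-joint arm with a two-finger parallel gripper is mounted at the origin on a cart in front of the work surface, level with it; the furniture and walls round the work are solid. World frame = base frame: x ahead of the robot, y to its left, z up, the work surface at z = 0. Lengths are in m, angles in rad, forces in N, time in s.
With the tool pointing down it reaches from about 0.35 to 0.775 m from the base axis. Payload 7.3 kg.
Tool frame: the origin (TCP) lies between the finger pads; the fingertips stand 17 mm ahead of it and the grasp point (between the pads) lies 2 mm behind it; z points along the fingers, y is the line along which they close (so a half turn about z gives the same grasp; the last joint's range is limited). The gripper opens to 92 mm and grips with 3 to 60 N. Pads are 19 mm wide; open, the fingers measure 130 mm over their backs; the gripper's body (75 mm by 190 mm) begins 47 mm behind the grasp point.
Start: joints at [-1.488, 0.342, 1.524, -0, 1.275, -0.146], TCP at [0.119, -0.511, 0.244] pointing down, gripper open.
Joint ranges: [-2.53, 2.53], [-0.77, 2.02], [0.04, 2.7], [-1, 4.14], [0.28, 2.66], [-3.11, 3.11]. Speed limits (rad/s): [2.57, 2.57, 3.14, 3.14, 3.14, 3.14].

## Interface

Orientations are given as a rotation vector (axis times angle).
In Python, from cell import manip gives the robot as it stands.
- The arm moves only by the tool send_rows, never from a script. Its arguments are lists of equal length, an entry for each row: "claw": the gripper command: -1 is fully open, 1 is shut, values between are in proportion; "delta_pos": the shift along the tool's x, y, z in cm, a list of three; "angular": the turn, a rotation vector about the tool's x, y, z in rad, a list of three. In form: {"claw": [claw, ...], "delta_pos": [[tx, ty, tz], ...], "angular": [[rx, ry, rz], ...]}. A call has 1 to 12 rows; each row shifts and turns the commanded pose from where the row before left it, along the tool's axes as they then stand; what a row does not reach is not made up. A row lasts 1/8 s, in which the tool goes at most 62.5 mm and 10.7 degrees, less where a joint would pass 70% of its speed; a pose out of reach is approached as far as the arm can. A call with a gripper value outside its range is refused whole. The fingers move at their own pace and stop on an object; "grip_force" is the grip in N (left out, the last holds). Time passes only in rows, so rows that do not move let the fingers close. It gives the time, the measured TCP pose, the force and the opening at its end, in the units of the state.
- manip.state(): the state, without advancing time (a new reading comes with each control period).
- manip.camera(name): name is "scene" or "top" or "wrist"; returns (picture, depth): 400x640x3 uint8, red, green, blue; 400x640 float32, m along the optical axis (not along the pixel's ray), 0 where there is no reading.
- manip.calibration(name): a dict with "fx", "fy", "cx", "cy" (pixels), "R" (3x3) and "t" (3): a world point X has camera coordinates R X + t; the wrist camera has in their place "tool_from_camera" (4x4, takes a point from camera to tool coordinates, whose origin is the TCP and whose axes are the flange's). Camera axes: x right, y down, z forward; pixel columns grow to the right and rows downward; lengths in m; the calibration is good to about 2 mm. A picture is of the moment at which its call begins: read the wrist's pose just before it. calibration takes no time and is no camera call.
- manip.hand_in(): hands the job in, once; it reports no verdict.
Trained networks look in the newest picture that a camera, given by its name, has taken for a name from the list of things; names that differ only in an ending like _2 or _b are one class to them, and where a whole thing is asked for, a point or a joint stands for the part that bears it (a point fixed in the world has none). Each returns a list of dicts, best first, with "conf" (0 to 1); they miss things now and then, are a little off and sometimes report something else, mostly with a low value. They report only what shows in the picture. A call takes as long as a camera call. They do not tell look-alikes from the thing itself.
- manip.spot_in(camera, label): "at" ([row, column] in pixels, amid what is visible of it).
- manip.tip_of(camera, label): "at" ([row, column] in pixels: a listed point, or the origin of a listed thing).
The state is a dict: "time_s": time; "joint_pos": joint angles; "joint_velocities": joint speeds; "joint_efforts": joint torques, N m; "ee_pos": TCP position; "orientation": TCP orientation; "wrist_force": force on the tool from outside, world axes, zero at the start; "torque": the same for the moment, N m; "grip_width": opening from 0.0 (shut) to 1.0 (fully open).
Only numpy, scipy, OpenCV 4.12 (cv2) and the standard library are available. Lean on these libraries where they do the work, as an engineer would, in place of code of your own. Each camera call takes 0.05 s, during which the arm holds its last target. There are 200 camera calls.

## Task

In the sample rack, one corner pocket is marked by an upright steel angle bracket: draw the tube that stands in it straight up out of the rack and present it to the code reader. Hold it still in the air with the flat end of its cap facing the reader's tilted window squarely, centred in front of it and 6 cm from the glass, and finish there, still holding the tube. Leave the other tube and the vials standing in the rack, do not touch the reader, and do not disturb the other things on the bench.

Things in the scene. Friction and masses are not known exactly. Their poses are not given: they have to be found in the camera images.
- tube50_a: one of two identical white 50 ml centrifuge tubes, 121 tall, standing cap down, conical tip up: screw cap 34 diameter and 12 high, body 28 to 30 diameter straight from 12 to about 100 above the cap's end face, then the tapering tip. Weighs 15 to 40 g. Origin: centre of the cap's flat end face (its underside as it stands); z along the tube to the tip. Either tube may be the one at the bracket
- tube50_b: one of two identical white 50 ml centrifuge tubes, 121 tall, standing cap down, conical tip up: screw cap 34 diameter and 12 high, body 28 to 30 diameter straight from 12 to about 100 above the cap's end face, then the tapering tip. Weighs 15 to 40 g. Origin: centre of the cap's flat end face (its underside as it stands); z along the tube to the tip. Either tube may be the one at the bracket
- rack: square white block 124 x 124 x 28, fixed to the bench, any yaw, with four round pockets 20 deep whose centres stand 31 from the middle along both its x and its y. The two larger pockets (37.5 wide) at opposite corners hold the tubes, the two smaller the vials. An upright steel angle (two legs 44 long, 3 thick, up to 49 above the bench) wraps the one corner at +x +y. Origin: centre of its underside, z up
- rack_bracket_pocket (a point): centre of the floor of the pocket at the bracket's corner, 8 above the bench: the wanted tube stands here
- rack_plain_pocket (a point): centre of the floor of the diagonally opposite pocket, 88 away, 8 above the bench: the other tube stands here and stays
- reader: code reader, fixed to the bench: grey foot 110 x 100 x 10, black head 72 x 72 x 40 between two cheeks, tilted up toward its front; highest edge about 91 above the bench. Not to be touched. Origin: on the bench, 15 in front of the foot's front edge, 70 from its middle; its x points to its back, z up
- reader_window: the reader's square window, 44 x 44 glass with a round lens in the middle, on the tilted top face of the head about 72 above the bench. Origin: centre of the glass; z is the line of sight, square out of the glass, 30 degrees from vertical, leaning to the reader's front (roughly toward the robot)
- reader_focus (a point): the point on the line of sight 60 out from the glass, in empty air: the centre of the cap's end face belongs here, with the tube's axis along the line of sight and its tip away from the reader. Turning the tube about its own axis does not matter
- vial_a: small capped glass vial, 28 diameter, under 50 tall, standing in one of the rack's two smaller pockets (its top about 57 above the bench). Leave it there. Origin: centre of its underside
- vial_c: small capped glass vial, 28 diameter, under 50 tall, standing in one of the rack's two smaller pockets (its top about 57 above the bench). Leave it there. Origin: centre of its underside
- beaker: empty clear beaker, 56 diameter, 68 tall, bystander near the left front of the bench. Origin: centre of its underside
- tip_rack: closed pipette-tip box, 66 x 118 x 58, bystander in the middle of the bench; behind it, across the back of the bench, stands a fixed spectrometer (front face about 650 ahead of the robot base, 360 high). Origin: centre of its underside
Not all that is in view belongs to the job. What is shaped like the tube50_b but pink or turquoise is not meant.

How it is judged:
By the outcome, as a careful person would: the job done as asked, in the order asked, and still so for the second after the job is handed in, while the arm keeps its last pose, push and grip.
It also fails if it takes over 38 s, if anything falls off the work surface, if the arm or the gripper's body presses on something with over 40 N, if the wrist force passes 120 N, or if a joint passes its speed limit or range.

## Working session

There is one attempt and no reset: what is moved stays moved. The work goes in short steps, Python scripts to look and compute and a tool call to move; the robot and the scene stay as the last step left them, time stands still between calls to the robot, and variables do not carry over. Pictures are saved under pics/ and viewed, on a budget of 10 in all, crops included, one or two more only if the job needs it, and the job is handed in when it is done.

Besides the shell and the picture viewer there is one more tool, called after "Call:" as name(argument=value, ...) on one line, values as JSON. send_rows: Moves the arm, as the interface text tells. Its arguments: {"type":"object","properties":{"claw":{"type":"array","items":{"type":"number"}},"delta_pos":{"type":"array","items":{"type":"array","items":{"type":"number"}}},"angular":{"type":"array","items":{"type":"array","items":{"type":"number"}}},"grip_force":{"type":"number"}},"required":["claw","delta_pos","angular"]}

```bash
mkdir -p pics
cat > h.py <<'E'
import numpy as np, cv2
from cell import manip
from scipy.spatial.transform import Rotation as Ro
def cam_pose(n,s=None):
    c=manip.calibration(n)
    if n=="wrist":
        T=np.array(c["tool_from_camera"]); R=Ro.from_rotvec(s["orientation"]).as_matrix()
        return c,R@T[:3,:3],R@T[:3,3]+np.array(s["ee_pos"])
    R=np.array(c["R"]);return c,R.T,-R.T@np.array(c["t"])
def ray(n,rc,s=None):
    c,R,o=cam_pose(n,s); r,q=rc
    return o,R@np.array([(q-c["cx"])/c["fx"],(r-c["cy"])/c["fy"],1])
def at_z(n,rc,z,s=None):
    o,d=ray(n,rc,s); return o+d*(z-o[2])/d[2]
def cloud(n,D,s=None):
    c,R,o=cam_pose(n,s); v,u=np.mgrid[:D.shape[0],:D.shape[1]]
    P=np.stack([(u-c["cx"])/c["fx"]*D,(v-c["cy"])/c["fy"]*D,D],-1)
    return P@R.T+o
def proj(n,X,s=None):
    c,R,o=cam_pose(n,s); p=R.T@(np.asarray(X)-o)
    return p[1]/p[2]*c["fy"]+c["cy"],p[0]/p[2]*c["fx"]+c["cx"]
E
python3 - <<'E'
from h import *
np.set_printoptions(precision=3,suppress=True)
print(manip.state())
for n in("scene","top"):
    I,D=manip.camera(n); cv2.imwrite(f"pics/{n}0.png",I[...,::-1]); np.save(f"{n}0.npy",D)
    P=cloud(n,D)
    for l in("tube50_a","rack","rack_bracket_pocket","rack_plain_pocket","reader","reader_window","reader_focus","vial_a","beaker","tip_rack"):
        for f in("spot_in","tip_of"):
            if f=="spot_in" and l in("rack_plain_pocket","reader_focus"):continue
            try:
              for d in getattr(manip,f)(n,l)[:4]:
                r,c=[int(round(x)) for x in d["at"]]
                print(n,f[:4],l,round(d["conf"],2),np.round(d["at"],1),P[min(max(r,0),399),min(max(c,0),639)])
            except Exception as e: print(n,f,l,e)
print(manip.state()["time_s"])
E
```

```text
{'time_s': 0.0, 'joint_pos': array([-1.488,  0.343,  1.525, -0.   ,  1.275, -0.146]), 'joint_velocities': array([-0.   , -0.001, -0.   , -0.   , -0.001, -0.   ]), 'joint_efforts': array([  0.001, -43.124, -24.422,   0.072,   0.056,  -0.   ]), 'ee_pos': array([ 0.119, -0.511,  0.243]), 'orientation': array([-3.12 , -0.358, -0.   ]), 'wrist_force': array([-0.406,  0.504, -0.396]), 'torque': array([ 0.043, -0.006, -0.025]), 'grip_width': 0.9987633941650633}
scene spot tube50_a 0.82 [235.3 267. ] [ 0.444 -0.091  0.076]
scene spot tube50_a 0.72 [257.8 287. ] [ 0.52  -0.113  0.066]
scene spot tube50_a 0.7 [173.6 336.3] [0.499 0.162 0.08 ]
scene spot tube50_a 0.7 [144.3 338.2] [0.443 0.271 0.05 ]
scene tip_ tube50_a 0.78 [158.3 360.1] [0.509 0.291 0.006]
scene tip_ tube50_a 0.76 [264.7 287.7] [ 0.518 -0.11   0.013]
scene tip_ tube50_a 0.73 [150.7 339.7] [0.453 0.267 0.028]
scene tip_ tube50_a 0.71 [239.7 271.7] [ 0.454 -0.086  0.05 ]
scene spot rack 0.86 [197.4 328.2] [0.506 0.112 0.033]
scene tip_ rack 0.82 [196.9 327.4] [0.501 0.115 0.023]
scene spot rack_bracket_pocket 0.73 [194.7 327.9]
[... 2382 characters left out ...]
p tip_ reader_window 0.75 [186.1 417.8] [ 0.553 -0.261  0.073]
top tip_ reader_focus 0.76 [191.  414.8] [ 0.538 -0.251  0.075]
top tip_ reader_focus 0.53 [215.2 299.1] [0.463 0.088 0.1  ]
top spot vial_a 0.42 [225.1 282.2] [0.437 0.139 0.056]
top tip_ vial_a 0.57 [196.1 290.6] [0.524 0.114 0.051]
top tip_ vial_a 0.55 [221.  282.8] [0.449 0.137 0.056]
top spot beaker 0.65 [233.5 202.4] [0.412 0.389 0.001]
top spot beaker 0.36 [186.6 416.3] [ 0.55  -0.255  0.073]
top tip_ beaker 0.9 [234.  207.7] [0.412 0.37  0.003]
top tip_ beaker 0.75 [207.7 407.4] [ 0.496 -0.243 -0.   ]
top spot tip_rack 0.6 [182.  330.4] [ 0.566 -0.002  0.059]
top tip_ tip_rack 0.81 [184.  329.6] [ 0.56  -0.002  0.058]
1.9
```

Run:
```python
import cv2,numpy as np
a=cv2.imread("pics/scene0.png");b=cv2.imread("pics/top0.png")
a1=cv2.resize(a[90:370,180:440],(557,600));cv2.imwrite("pics/s1.png",a1)
b1=cv2.resize(b[150:260,190:350],(800,550),interpolation=cv2.INTER_CUBIC)
cv2.imwrite("pics/t1.png",b1);cv2.imwrite("pics/t2.png",cv2.resize(b[150:240,370:470],(600,540),interpolation=cv2.INTER_CUBIC))
```

```text
(no output)
```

View pics/scene0.png

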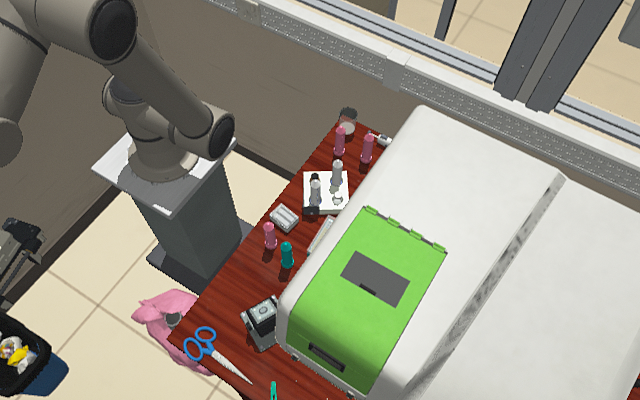

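View pics/t1.png

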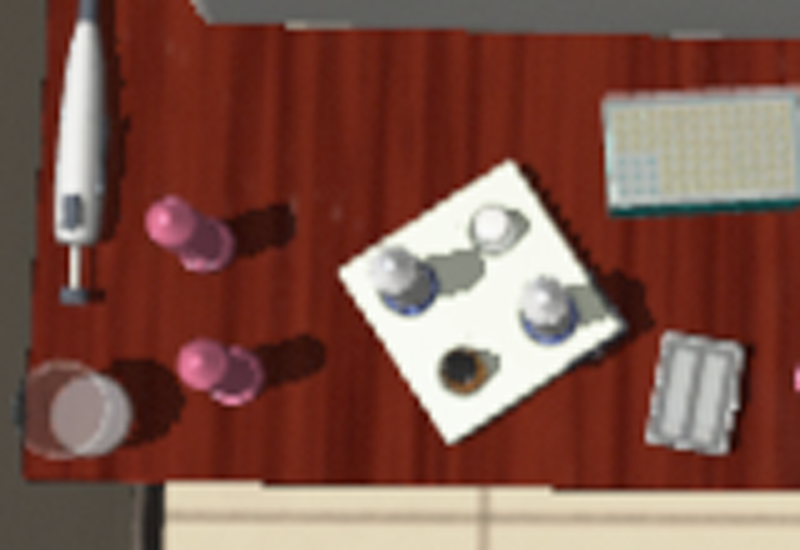

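View pics/s1.png

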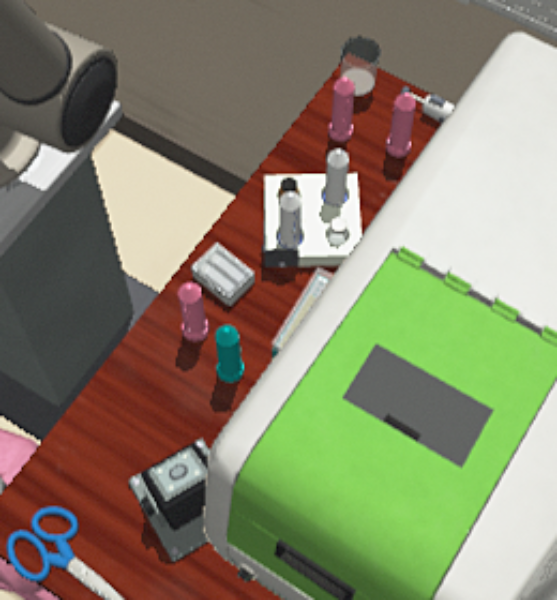

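The corner with the dark steel bracket is the rack's right one, at about (343,598) in the enlarged top view. There are two white candidates in the top picture: tube A at (212,299), beside the bracket, and tube B at (205,271), in the opposite corner. The pink and turquoise tubes are decoys. A fits the description, and the network puts the bracket pocket there too. I'll confirm it with a wrist-camera crop. First I need rough numbers and the camera geometry.

Run:
```python
from h import *
np.set_printoptions(precision=3,suppress=True)
for n,b,p in(("top",(214.6,303.9),(206.1,269.1)),("scene",(202.6,315.9),(184.2,339.6))):
    print(n,"bracket",at_z(n,b,.008),"plain",at_z(n,p,.008))
for n,w in(("top",(206.3,402.3)),("scene",(299.1,252.9))): print(n,"reader origin",at_z(n,w,0))
P=cloud("top",np.load("top0.npy"))
m=(np.abs(P[...,0]-.55)<.03)&(np.abs(P[...,1]+.258)<.03)&(P[...,2]>.045)&(P[...,2]<.1)
Q=P[m];c=Q.mean(0);print(len(Q),c,np.linalg.svd(Q-c)[2][2])
c=manip.calibration("wrist");print(c)
print("toolR",Ro.from_rotvec(manip.state()["orientation"]).as_matrix())
```

```text
top bracket [0.473 0.077 0.008] plain [0.499 0.184 0.008]
scene bracket [0.479 0.091 0.008] plain [0.505 0.179 0.008]
top reader origin [ 0.501 -0.229  0.   ]
scene reader origin [ 0.49  -0.232  0.   ]
444 [ 0.55  -0.257  0.074] [-0.425  0.228  0.876]
{'fx': 288.45565829162746, 'fy': 288.45565829162746, 'cx': 324.6402443182316, 'cy': 198.61323516443295, 'tool_from_camera': array([[-0.001, -0.965, -0.262,  0.07 ],
       [ 1.   , -0.   , -0.001,  0.   ],
       [ 0.001, -0.262,  0.965, -0.141],
       [ 0.   ,  0.   ,  0.   ,  1.   ]])}
toolR [[ 0.974  0.227  0.   ]
 [ 0.227 -0.974 -0.   ]
 [-0.     0.    -1.   ]]
```

Call:
send_rows(claw=[-1,-1,-1,-1,-1,-1,-1,-1,-1,-1,-1,-1], delta_pos=[[5.1,-2.0,-0.45],[5.1,-2.0,-0.45],[5.1,-2.0,-0.45],[5.1,-2.0,-0.45],[5.1,-2.0,-0.45],[5.1,-2.0,-0.45],[5.1,-2.0,-0.45],[5.1,-2.0,-0.45],[0,0,0],[0,0,0],[0,0,0],[0,0,0]], angular=[[0,0,0],[0,0,0],[0,0,0],[0,0,0],[0,0,0],[0,0,0],[0,0,0],[0,0,0],[0,0,-0.17],[0,0,-0.17],[0,0,-0.17],[0,0,-0.17]])

```text
time_s: 3.4
ee_pos: [0.4802, -0.2629, 0.2796]
orientation: [-2.819, -1.387, 0.0]
wrist_force: [-0.4, -0.5, -0.3]
grip_width: 1.001
```

Run:
```python
from h import *
import pickle
np.set_printoptions(precision=4,suppress=True)
s=manip.state();I,D=manip.camera("wrist");print(s["time_s"],s["ee_pos"],s["orientation"],s["joint_pos"])
pickle.dump((s,I,D),open("w1.pkl","wb"))
cv2.imwrite("pics/w1.png",I[...,::-1])
P=cloud("wrist",D,s)
for l in("reader_window","reader","reader_focus"):
    for d in manip.tip_of("wrist",l)[:2]:
        r,c=np.clip(np.round(d["at"]).astype(int),0,[399,639]);print(l,d,P[r,c])
```

```text
3.4 [ 0.4802 -0.2629  0.2796] [-2.8188 -1.387   0.0002] [-0.6408  0.3588  1.3986 -0.0001  1.3842  0.0154]
reader_window {'at': [141.6, 370.3], 'conf': 0.67} [ 0.5497 -0.2584  0.0796]
reader {'at': [151.2, 320.1], 'conf': 0.82} [ 0.4914 -0.2366  0.0004]
reader {'at': [142.8, 366.5], 'conf': 0.28} [ 0.5457 -0.2572  0.0748]
reader_focus {'at': [152.2, 343.8], 'conf': 0.69} [ 0.5186 -0.252   0.0568]
```

View pics/w1.png

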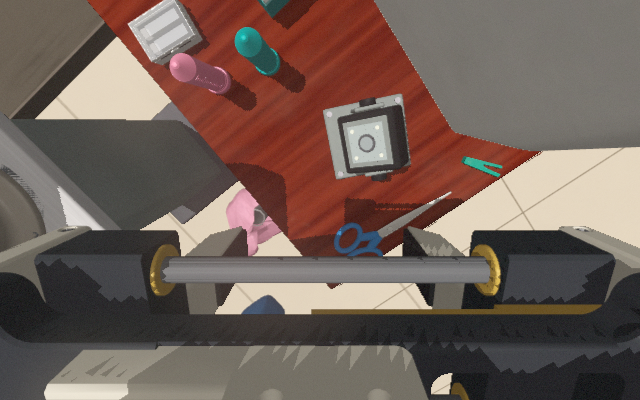

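The reader shows clearly, with its lens at about (143,367) and the foot and head square around it. Next I fit the head plane and the window square.

Run:
```python
from h import *
import pickle
np.set_printoptions(precision=4,suppress=True)
s,I,D=pickle.load(open("w1.pkl","rb"))
P=cloud("wrist",D,s)
# head plane, robust
m=np.zeros(D.shape,bool);m[112:172,342:398]=1
m&=(D>0)&(P[...,2]>.05)
Q=P[m]
for _ in range(8):
    c=np.median(Q,0) if _==0 else Q.mean(0); n=np.linalg.svd(Q-Q.mean(0))[2][2]; n*=np.sign(n[2])
    e=(P-Q.mean(0))@n; k=m&(np.abs(e)<.003); Q=P[k]
n0=n;c0=Q.mean(0);print(len(Q),"c",c0,"n",n,"tilt",np.degrees(np.arccos(n[2])),"front az",np.degrees(np.arctan2(n[1],n[0])),"rms",((Q-c0)@n).std())
# rows of z
g=cv2.cvtColor(I,cv2.COLOR_RGB2GRAY)
w=((g>130)&m).astype(np.uint8)
for th in (110,130,150):
  w=((g>th)&m).astype(np.uint8)
  nn,lab,st,ce=cv2.connectedComponentsWithStats(w);i=lab[143,352] or 1+np.argmax(st[1:,4])
  ct=cv2.findContours((lab==i).astype(np.uint8),0,2)[0][0][:,0,:]
  W=[]
  for q,r in ct:
    o,d=ray("wrist",(r,q),s);W.append(o+d*((c0-o)@n/(d@n)))
  W=np.array(W)
  f=np.array([n[0],n[1],0]);f/=np.linalg.norm(f);y=np.cross([0,0,1],f);x=np.cross(y,n)
  uv=((W-c0)@np.stack([x,y]).T*1e4).astype(np.float32)
  R=cv2.minAreaRect(uv);print(th,st[i],"rect(0.1mm)",R,"centre",c0+(R[0][0]*x+R[0][1]*y)/1e4)
# foot: low points z 0.005-0.02 near
f=(np.abs(P[...,2]-.010)<.005)&(D>0);f[:85]=0;f[195:]=0;f[:,:310]=0;f[:,425:]=0
pts=(P[f][:,:2]*1e4).astype(np.float32);print("foot",len(pts),cv2.minAreaRect(pts))
cv2.imwrite("pics/c1.png",cv2.resize(I[85:195,310:425,::-1],None,fx=5,fy=5,interpolation=2))
```

```text
3036 c [ 0.5492 -0.2584  0.075 ] n [-0.4413  0.216   0.8709] tilt 29.430898809989795 front az 153.91628920703744 rms 0.0012961943368318392
110 [ 342  115   51   53 2041] rect(0.1mm) ((29.76055908203125, 2.875274658203125), (554.5799560546875, 553.9969482421875), 89.78397369384766) centre [ 0.5468 -0.2575  0.0735]
130 [ 343  115   50   53 1967] rect(0.1mm) ((30.5230712890625, 3.031646728515625), (551.0399780273438, 551.0845336914062), 89.74866485595703) centre [ 0.5467 -0.2575  0.0735]
150 [ 343  115   50   53 1786] rect(0.1mm) ((30.426666259765625, 2.716552734375), (550.4088745117188, 547.4992065429688), 89.74866485595703) centre [ 0.5467 -0.2574  0.0735]
foot 1531 ((5559.916015625, -2621.152587890625), (1001.7476806640625, 1102.1397705078125), 63.86833190917969)
```

View pics/c1.png

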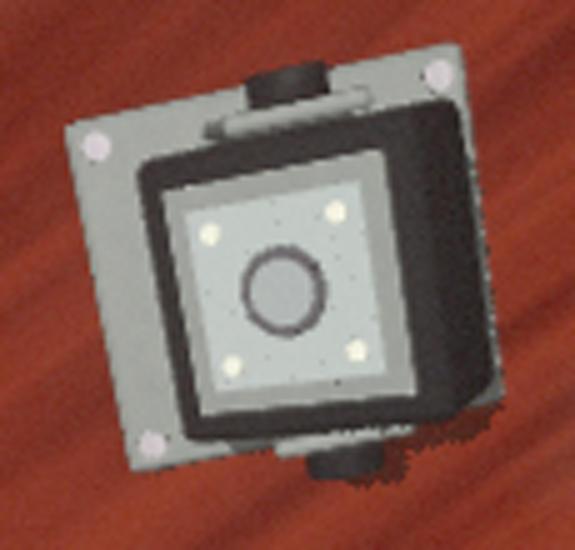

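Foot and head agree: the rectangle is 100×110 with the front azimuth at 153.9°, and the window centre is (0.547, -0.257, 0.0735). The focus is therefore about (0.520, -0.244, 0.1255). Next I look at the rack.

Call:
send_rows(claw=[-1,-1,-1,-1,-1,-1,-1,-1,-1,-1,-1], delta_pos=[[3.9,-3.08,-0.3],[3.9,-3.08,-0.3],[3.9,-3.08,-0.3],[3.9,-3.08,-0.3],[3.9,-3.08,-0.3],[3.9,-3.08,-0.3],[3.9,-3.08,-0.3],[0,0,0],[0,0,0],[0,0,0],[0,0,0]], angular=[[0,0,0],[0,0,0],[0,0,0],[0,0,0],[0,0,0],[0,0,0],[0,0,0],[0,0,-0.14],[0,0,-0.14],[0,0,-0.14],[0,0,0]])

```text
time_s: 4.97
ee_pos: [0.4779, 0.0849, 0.3007]
orientation: [2.477, 1.933, 0.0]
wrist_force: [0.2, 1.0, -0.0]
grip_width: 1.001
```

Run:
```python
from h import *
import pickle
np.set_printoptions(precision=4,suppress=True)
s=manip.state();I,D=manip.camera("wrist");print(s["time_s"],s["ee_pos"],s["orientation"],s["joint_pos"])
pickle.dump((s,I,D),open("w2.pkl","wb"))
P=cloud("wrist",D,s)
for l in("rack_bracket_pocket","rack_plain_pocket","tube50_a"):
    for d in manip.tip_of("wrist",l)[:3]:
        print(l,d,at_z("wrist",d["at"],.008,s))
# rack top plane
m=(np.abs(P[...,2]-.028)<.004)&(D>0)&(np.abs(P[...,0]-.49)<.12)&(np.abs(P[...,1]-.13)<.12)
p=(P[m][:,:2]*1e4).astype(np.float32);print("rack",len(p),cv2.minAreaRect(p),"z",np.median(P[m][:,2]))
for lo,hi in((.10,.135),(.06,.09),(.07,.105)):
    k=(P[...,2]>lo)&(P[...,2]<hi)&(D>0)&(np.abs(P[...,0]-.49)<.12)&(np.abs(P[...,1]-.13)<.12)
    nn,lab,st,ce=cv2.connectedComponentsWithStats(k.astype(np.uint8))
    for i in range(1,nn):
        if st[i,4]>30: q=P[lab==i];print(lo,st[i],ce[i],q.mean(0),q.min(0),q.max(0))
cv2.imwrite("pics/w2.png",cv2.resize(I[:260,120:520,::-1],None,fx=2,fy=2))
```

```text
4.975 [0.4779 0.0849 0.3007] [2.4767 1.9325 0.0001] [ 0.0179  0.2278  1.5243 -0.0001  1.3893  0.2635]
rack_bracket_pocket {'at': [164.7, 323.0], 'conf': 0.6} [0.4766 0.0914 0.008 ]
rack_plain_pocket {'at': [166.6, 324.2], 'conf': 0.75} [0.4776 0.0882 0.008 ]
rack_plain_pocket {'at': [102.7, 315.8], 'conf': 0.69} [0.4884 0.1801 0.008 ]
tube50_a {'at': [103.5, 318.9], 'conf': 0.87} [0.4924 0.178  0.008 ]
tube50_a {'at': [165.5, 323.7], 'conf': 0.83} [0.4773 0.09   0.008 ]
tube50_a {'at': [5.2, 313.1], 'conf': 0.59} [0.5157 0.2993 0.008 ]
rack 6334 ((4721.70556640625, 816.0420532226562), (2005.8419189453125, 1957.007568359375), 33.062347412109375) z 0.027826634475641265
0.1 [307  88  25  26 521] [318.906  100.4798] [0.4938 0.1745 0.1186] [0.4803 0.1614 0.1079] [0.5071 0.1885 0.1299]
0.1 [312 167  23  24 447] [322.8188 178.698 ] [0.477  0.0915 0.1176] [0.4633 0.0762 0.1001] [0.4899 0.103  0.129 ]
0.06 [313 162  21  10  69] [323.2609 165.3478] [0.4795 0.1001 0.0757] [0.4653 0.0908 0.0606] [0.4904 0.1031 0.09  ]
0.07 [313 163  22  14  90] [323.4667 167.1444] [0.4798 0.0997 0.0878] [0.4653 0.0848 0.0703] [0.4904 0.1031 0.1042]
```

View pics/w2.png

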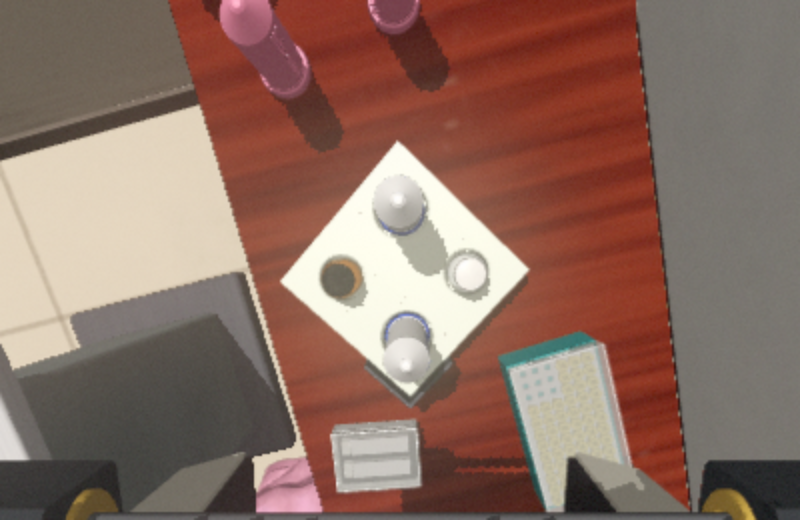

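The wrist view shows the steel angle round the rack's bottom corner, at crop (385,410). The white tube beside it, with its tip at crop (360,406), is tube A. Measured tube axis is about (0.477, 0.091), tip height 0.129 as expected, and the other tube stands 88 mm away, which also matches. So A is the wanted tube. I descend and grip it.

Call:
send_rows(claw=[-1,-1,-1,-1,-1,-1,-1,-1,1,1,1,1], delta_pos=[[0.6,-0.25,4],[0,0,4],[0,0,4],[0,0,4],[0,0,3],[0,0,1.3],[0,0,1],[0,0,0],[0,0,0],[0,0,0],[0,0,0],[0,0,0]], angular=[[0,0,0],[0,0,0],[0,0,0],[0,0,0],[0,0,0],[0,0,0],[0,0,0],[0,0,0],[0,0,0],[0,0,0],[0,0,0],[0,0,0]], grip_force=15)

```text
time_s: 6.68
ee_pos: [0.477, 0.0913, 0.0879]
orientation: [2.473, 1.937, 0.0]
wrist_force: [0.2, -0.4, 0.6]
grip_width: 0.618
```

Call:
send_rows(claw=[1,1,1,1], delta_pos=[[0,0,0],[0,0,0],[0,0,0],[0,0,0]], angular=[[0,0,0],[0,0,0],[0,0,0],[0,0,0]])

```text
time_s: 7.18
ee_pos: [0.4769, 0.0913, 0.0877]
orientation: [2.473, 1.937, -0.0]
wrist_force: [0.2, 0.1, 0.3]
grip_width: 0.297
```

Call:
send_rows(claw=[1,1,1,1,1,1,1,1,1], delta_pos=[[0,0,0],[0,0,0],[0,0,-1],[0,0,-2],[0,0,-3],[0,0,-4],[0,0,-4],[0,0,-3],[0,0,0]], angular=[[0,0,0],[0,0,0],[0,0,0],[0,0,0],[0,0,0],[0,0,0],[0,0,0],[0,0,0],[0,0,0]])

```text
time_s: 8.3
ee_pos: [0.478, 0.0914, 0.2605]
orientation: [2.47, 1.935, 0.007]
wrist_force: [0.1, -0.0, -1.1]
grip_width: 0.298
```

Run:
```python
from h import *
import pickle
np.set_printoptions(precision=4,suppress=True)
s=manip.state();I,D=manip.camera("scene");J,E=manip.camera("wrist")
pickle.dump((s,J,E),open("w3.pkl","wb"));np.save("scene3.npy",D)
print(s["ee_pos"],s["grip_width"],s["wrist_force"])
a=cv2.resize(I[100:270,240:400,::-1],(480,510));b=J[:,160:480,::-1];b=cv2.copyMakeBorder(b,0,110,0,0,0)
cv2.imwrite("pics/l3.png",np.hstack([a,b]))
# tube in scene depth: points near tcp axis
P=cloud("scene",D);p=s["ee_pos"];k=(D>0)&(np.hypot(P[...,0]-p[0],P[...,1]-p[1])<.03)&(P[...,2]>.1)&(P[...,2]<.225)
print(k.sum(),P[k].min(0),P[k].max(0))
# target pose and deltas in the rows' axes
n=np.array([np.cos(np.radians(153.9))*.5,np.sin(np.radians(153.9))*.5,np.cos(np.pi/6)])
F=np.array([.5467,-.2575,.0735])+.06*n
R0=Ro.from_rotvec(s["orientation"]).as_matrix()
q=Ro.from_rotvec(np.cross(R0[:,2],-n)/np.linalg.norm(np.cross(R0[:,2],-n))*np.arccos(R0[:,2]@-n))
T=F+.080*n; print("focus",F,"tcp target",T,"minimal turn in tool axes",R0.T@q.as_rotvec())
print("delta tool",R0.T@(T-s["ee_pos"])*100,"standoff(+60mm)",R0.T@(T+.06*n-s["ee_pos"])*100)
```

```text
[0.478  0.0914 0.2605] 0.29764447247653353 [ 0.1331 -0.0194 -1.0554]
133 [0.4639 0.0706 0.1787] [0.4968 0.1001 0.2248]
focus [ 0.5198 -0.2443  0.1255] tcp target [ 0.4838 -0.2267  0.1947] minimal turn in tool axes [-0.5061 -0.1123  0.    ]
delta tool [-30.7541   8.1511   6.5734] standoff(+60mm) [-30.1103   5.2486   1.3618]
```

View pics/l3.png

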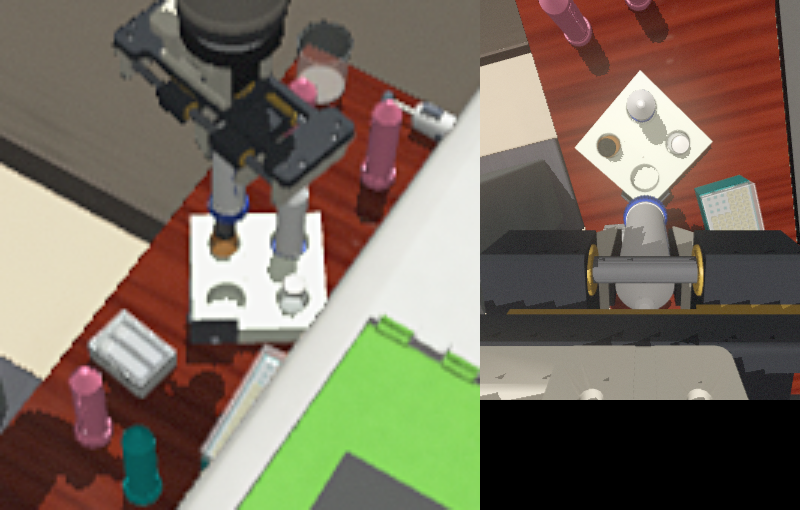

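The tube is out and upright in the fingers; the wrist view shows the blue cap ring at (210,645) and an empty pocket. The other tube and both vials still stand in the rack. Now to a standoff 6 cm back along the line of sight, then the tilt.

Call:
send_rows(claw=[1,1,1,1,1,1,1,1,1,1,1,1], delta_pos=[[-4,0.7,0.2],[-5.2,0.9,0.24],[-5.2,0.9,0.24],[-5.2,0.9,0.24],[-5.2,0.9,0.24],[-4,0.7,0.2],[-1.3,0.25,0],[0,0,0],[0,0,0],[0,0,0],[0,0,0],[0,0,0]], angular=[[0,0,0],[0,0,0],[0,0,0],[0,0,0],[0,0,0],[0,0,0],[0,0,0],[-0.1265,-0.028,0],[-0.1265,-0.028,0],[-0.1265,-0.028,0],[-0.1265,-0.028,0],[0,0,0]])

```text
time_s: 9.9
ee_pos: [0.4539, -0.2113, 0.2424]
orientation: [2.096, 1.642, 0.304]
wrist_force: [0.5, -0.0, 0.1]
grip_width: 0.298
```

```bash
cat > goal.py <<'E'
from h import *
np.set_printoptions(precision=4,suppress=True)
n=np.array([np.cos(np.radians(153.9))*.5,np.sin(np.radians(153.9))*.5,np.cos(np.pi/6)])
F=np.array([.5467,-.2575,.0735])+.06*n
def togo(s,axis=None,face=None):
    R=Ro.from_rotvec(s["orientation"]).as_matrix();p=np.array(s["ee_pos"])
    a=-R[:,2] if axis is None else axis; f=p+.080*R[:,2] if face is None else face
    v=np.cross(a,n); ang=np.arcsin(np.linalg.norm(v))
    q=Ro.from_rotvec(v/np.linalg.norm(v)*ang)
    print("turn",R.T@q.as_rotvec(),"deg",np.degrees(ang))
    # turn about the TCP, then shift in the turned tool axes
    f2=p+q.apply(f-p); print("shift cm after turn",(q.as_matrix()@R).T@(F-f2)*100, "face",f)
E
python3 - <<'E'
from goal import *
import pickle
s=manip.state();J,E=manip.camera("wrist");pickle.dump((s,J,E),open("w4.pkl","wb"))
print(s["time_s"],s["ee_pos"],s["joint_pos"],s["grip_width"]);togo(s)
P=cloud("wrist",E,s);R=Ro.from_rotvec(s["orientation"]).as_matrix();L=(P-s["ee_pos"])@R
k=(E>0)&(np.hypot(L[...,0],L[...,1])<.022)&(L[...,2]>-.04)&(L[...,2]<.10)
q=L[k]
for z in np.arange(-.04,.1,.01):
    b=q[(q[:,2]>=z)&(q[:,2]<z+.01)]
    if len(b)>5: print("%.3f"%z,len(b),b.min(0),b.max(0))
cv2.imwrite("pics/w4.png",J[...,::-1])
E
```

```text
9.9 [ 0.4539 -0.2113  0.2424] [-0.6451  0.0671  2.0053  0.1711  0.5699 -0.5239] 0.29833313064421735
turn [-0.01   -0.0014  0.    ] deg 0.5773909903452887
shift cm after turn [-0.1739  0.5064  5.8114] face [ 0.4892 -0.2287  0.1727]
-0.040 1141 [-0.0092 -0.0165 -0.04  ] [ 0.0082  0.0158 -0.03  ]
-0.030 617 [-0.0118 -0.0188 -0.03  ] [ 0.0114  0.0191 -0.02  ]
-0.020 538 [-0.0094 -0.0191 -0.02  ] [ 0.0118  0.0193 -0.01  ]
-0.010 584 [ 0.0012 -0.019  -0.01  ] [ 0.0118  0.0191 -0.    ]
0.000 543 [-0.0002 -0.0192  0.0001] [0.0116 0.0192 0.01  ]
0.010 383 [-0.001  -0.0189  0.01  ] [0.0117 0.0193 0.02  ]
0.020 229 [ 0.0004 -0.0139  0.02  ] [0.0117 0.0135 0.03  ]
0.030 190 [ 0.0006 -0.0138  0.0301] [0.0115 0.0133 0.0398]
0.040 163 [ 0.0013 -0.0136  0.04  ] [0.0118 0.0127 0.05  ]
0.050 140 [ 0.0001 -0.014   0.05  ] [0.0116 0.0128 0.06  ]
0.060 358 [-0.0077 -0.017   0.06  ] [0.0146 0.016  0.07  ]
0.070 128 [-0.0071 -0.0175  0.07  ] [0.0147 0.0169 0.0789]
```

View pics/w4.png

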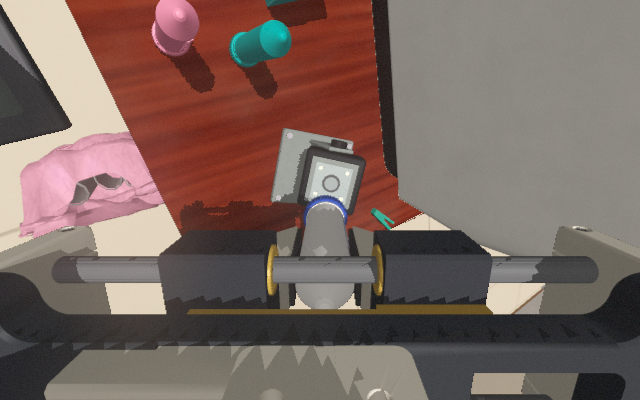

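The tube is parallel to the tool axis and the cap face sits about 79–80 mm ahead of the TCP, as planned. The depth hints that the tube sits about 2.5 mm off in tool x. I'll measure the window in this same picture so any camera bias cancels.

Run:
```python
from goal import *
import pickle
s,J,E=pickle.load(open("w4.pkl","rb"))
P=cloud("wrist",E,s);R=Ro.from_rotvec(s["orientation"]).as_matrix();p=np.array(s["ee_pos"]);L=(P-p)@R
for a,b in((.016,.03),(-.03,-.016)):
    k=(E>0)&(L[...,1]>a)&(L[...,1]<b)&(abs(L[...,2])<.015)&(abs(L[...,0])<.03);print("finger x",np.percentile(L[k][:,0],[2,50,90,98]),k.sum())
# cylinder fit body & cap in tool frame: circle with known radius
from scipy.optimize import least_squares
def cyl(z0,z1,r,xmin,ymax):
    k=(E>0)&(L[...,2]>z0)&(L[...,2]<z1)&(L[...,0]>xmin)&(abs(L[...,1])<ymax);q=L[k]
    f=least_squares(lambda v:np.hypot(q[:,0]-v[0]-v[2]*(q[:,2]-.04),q[:,1]-v[1]-v[3]*(q[:,2]-.04))-v[4],[0,0,0,0,r],loss="soft_l1",f_scale=.001)
    print("cyl",len(q),f.x,"rms",np.sqrt(np.mean(f.fun**2)))
cyl(.022,.062,.0145,.002,.0138); cyl(.066,.079,.017,.002,.018); cyl(-.01,.062,.0145,.004,.0105)
# window: bezel mask
g=cv2.cvtColor(J,cv2.COLOR_RGB2GRAY)
m=np.zeros(g.shape,bool);m[140:205,295:370]=1
Q=P[m&(np.abs((P-F)@n+.06)<.006)&(E>0)];n2=np.linalg.svd(Q-Q.mean(0))[2][2];n2*=np.sign(n2[2]);e=np.median((Q-F)@n)
print("plane n",n2,"vs",n,"offset from model",e+.06)
for r,c in [proj("wrist",F-.06*n,s)]: print("model window centre px",r,c)
cr=J[140:215,290:375,::-1];v=cv2.resize(cr,None,fx=7,fy=7,interpolation=2)
r,c=proj("wrist",F-.06*n,s);cv2.drawMarker(v,(int((c+.5-290)*7),int((r+.5-140)*7)),(0,0,255),0,20,1)
cv2.imwrite("pics/c4.png",v)
# empty pocket in lift picture
s3,J3,E3=pickle.load(open("w3.pkl","rb"));P3=cloud("wrist",E3,s3)
k=(np.abs(P3[...,2]-.008)<.005)&(np.hypot(P3[...,0]-.477,P3[...,1]-.091)<.03)&(E3>0);q=P3[k];print("pocket floor",k.sum(),q.mean(0),q.min(0),q.max(0))
```

```text
finger x [0.0103 0.0109 0.0112 0.0114] 334
finger x [0.0094 0.0109 0.0112 0.0114] 393
cyl 687 [-0.0027 -0.0003  0.0042  0.0018  0.014 ] rms 0.00017735261869611794
cyl 296 [-0.0075 -0.0005  0.1546  0.0046  0.0163] rms 0.0006218872100800365
cyl 1405 [-0.0024 -0.0004  0.0038  0.0028  0.0137] rms 0.00020130017220049292
plane n [-0.4427  0.2466  0.8621] vs [-0.449  0.22   0.866] offset from model -0.00018116906548615308
model window centre px 182.79312426485996 330.89662194658473
pocket floor 537 [0.4775 0.0877 0.0098] [0.4594 0.0704 0.0077] [0.4962 0.105  0.0129]
```

View pics/c4.png

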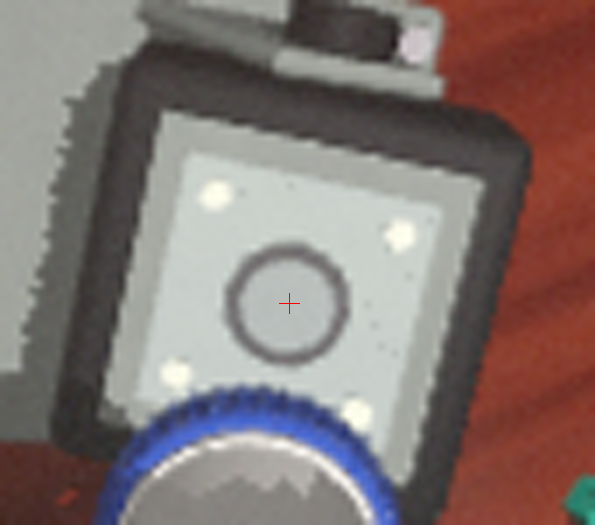

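The window model holds from this second view too: the predicted centre (182.8,330.9) lands on the lens. The empty pocket confirms that the ~2.6 mm grip offset is real, so I correct for it.

Run:
```python
from goal import *
s=manip.state();R=Ro.from_rotvec(s["orientation"]).as_matrix()
print(s["time_s"],s["ee_pos"]);togo(s,None,s["ee_pos"]+R@np.array([-.0026,-.0004,.0797]))
```

```text
9.95 [ 0.4552 -0.2124  0.2435]
turn [-0.0089 -0.0007  0.    ] deg 0.5128239454027225
shift cm after turn [0.1641 0.3649 5.8563] face [ 0.4893 -0.2321  0.1742]
```

Call:
send_rows(claw=[1,1,1,1,1,1,1], delta_pos=[[0,0,0],[0.1,0.2,1],[0.05,0.1,2],[0,0,1.5],[0,0,0.8],[0,0,0],[0,0,0]], angular=[[0,0,0],[0,0,0],[0,0,0],[0,0,0],[0,0,0],[0,0,0],[0,0,0]])

```text
time_s: 10.82
ee_pos: [0.4823, -0.2243, 0.1997]
orientation: [2.092, 1.639, 0.304]
wrist_force: [-0.1, 0.6, 0.7]
grip_width: 0.293
```

```bash
cat > chk.py <<'E'
from goal import *
import pickle
from scipy.optimize import least_squares
s=manip.state();J,E=manip.camera("wrist");s2=manip.state();pickle.dump((s,J,E),open("w5.pkl","wb"))
R=Ro.from_rotvec(s["orientation"]).as_matrix();p=np.array(s["ee_pos"])
print(s["time_s"],p,s2["ee_pos"],s["grip_width"],s["wrist_force"]);togo(s,None,p+R@np.array([-.0026,-.0004,.0797]))
L=(cloud("wrist",E,s)-p)@R
k=(E>0)&(L[...,2]>-.01)&(L[...,2]<.062)&(L[...,0]>.004)&(abs(L[...,1])<.0105);q=L[k]
f=least_squares(lambda v:np.hypot(q[:,0]-v[0]-v[2]*(q[:,2]-.04),q[:,1]-v[1]-v[3]*(q[:,2]-.04))-.0141,[0,0,0,0],loss="soft_l1",f_scale=.001)
print("axis in tool",f.x);c=L[(E>0)&(np.hypot(L[...,0]+.0026,L[...,1])<.02)&(L[...,2]<.1)];print("cap end z",np.percentile(c[c[:,2]>.064][:,2],[90,98,100]))
print("window px",proj("wrist",F-.06*n,s))
E
python3 chk.py
```

```text
10.825 [ 0.4823 -0.2243  0.1997] [ 0.4824 -0.2243  0.1999] 0.2934813102365717 [-0.085   0.6044  0.6834]
turn [-0.0052  0.0012  0.    ] deg 0.30753211077926423
shift cm after turn [ 0.1235 -0.0322  0.5799] face [ 0.5167 -0.2443  0.1306]
axis in tool [-0.0029 -0.0004  0.0036  0.0027]
cap end z [0.0749 0.0774 0.0791]
window px (np.float64(192.70690055063346), np.float64(325.10186690635817))
```

Call:
send_rows(claw=[1,1,1,1,1,1], delta_pos=[[0.12,-0.03,0.3],[0,0,0.28],[0,0,0],[0,0,0],[0,0,0],[0,0,0]], angular=[[-0.005,0.001,0],[0,0,0],[0,0,0],[0,0,0],[0,0,0],[0,0,0]])

```text
time_s: 11.62
ee_pos: [0.4849, -0.2243, 0.1941]
orientation: [2.089, 1.637, 0.309]
wrist_force: [0.5, -0.0, -0.8]
grip_width: 0.298
```

```bash
python3 chk.py
python3 - <<'E'
from goal import *
import pickle
s,J,E=pickle.load(open("w5.pkl","rb"));I,D=manip.camera("scene");T,_=manip.camera("top")
r,c=proj("wrist",F-.06*n,s);J=J[...,::-1].copy();cv2.drawMarker(J,(int(c),int(r)),(0,0,255),0,8,1)
a=cv2.resize(I[240:370,200:330,::-1],(400,400));b=cv2.resize(I[130:230,280:380,::-1],(400,400))
cv2.imwrite("pics/f.png",np.vstack([np.hstack([a,b]),cv2.resize(J[120:220,220:420],(400,200)).repeat(1,1) if 0 else np.hstack([cv2.resize(J[120:220,220:420],(400,200)),cv2.resize(T[150:260,190:410,::-1],(400,200))])]))
P=cloud("scene",D);q=P[(D>0)&(np.linalg.norm(P-(F+.03*n),axis=-1)<.045)];h=(q-F)@n;print("scene: tube along-LOS",np.percentile(h,[1,5,50]),len(q))
E
```

```text
11.625 [ 0.4849 -0.2243  0.1941] [ 0.4849 -0.2243  0.1941] 0.2982024640523015 [ 0.4889 -0.0179 -0.787 ]
turn [-0.0005  0.0001 -0.    ] deg 0.030281825039881555
shift cm after turn [-0.0018  0.0186 -0.021 ] face [ 0.5197 -0.2443  0.1252]
axis in tool [-0.0029 -0.0004  0.0033  0.0024]
cap end z [0.075  0.0776 0.0789]
window px (np.float64(195.51746456815826), np.float64(324.9276816645055))
scene: tube along-LOS [-0.0015  0.0023  0.0287] 300
```

View pics/f.png

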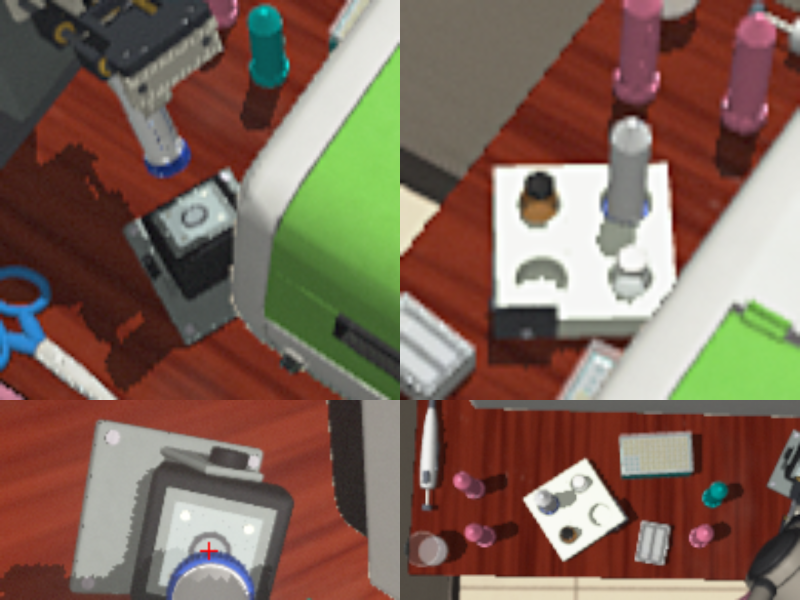

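The tube is held tip-up with its cap squarely in front of the window. The rack still holds the other tube and both vials, and everything else stands where it was. The face is within about 0.3 mm and 0.1° of the goal, and the scene camera agrees to about 2 mm, so I hand in.

```bash
python3 -c "
from cell import manip;print(manip.hand_in())"
```

```text
the job is handed in; nothing more can be done
None
```

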